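# Dark reference on a tilted sensor stage

## Task

Take a dark reference on the tilting sensor stage: turn the lamp dimmer fully anticlockwise to its end stop, then pick up the blanking slide by its grip rib and lay it flush on the stage's sloped face, centred over the lens and square with it, long side along long side. Press gently until the sprung face has sunk about half of its 10 mm travel, and finish like that, the gripper still holding the slide flush and pressed: do not let go. Leave the tumbler, the tape roll and the screwdriver where they are.

Things in the scene. Friction and masses are not known exactly. Their poses are not given: they have to be found in the camera images.
- dimmer_grip (a point): On the axis of the lamp dimmer, a black bar knob (bar 42 mm long, 14 mm wide) on a grey box 100 x 100 x 32 mm, fixed to the worktop at a varying place and yaw. The point is 69 mm above the worktop; the bar's free sides reach from 46 to 76 mm. x lies along the bar, z is up; it turns with the knob.
- dimmer (a joint): Angle of the dimmer knob, rad: 0 = end stop, fully anticlockwise seen from above (lamp off); it grows clockwise, to 1.6 at most, and starts between 0.5 and 1.3. The knob stays where it is left; friction about 0.04 N m.
- slide: Blanking slide, loose, 0.12 kg, lying flat on the worktop: steel plate 60 (x) x 80 (y) x 6 (z) mm with a black upright grip rib in its middle, 40 mm long along x, 14 mm thick in y, top 42 mm above the plate's underside. Origin: centre of the underside; x along the rib, y along the long side, z up on the rib's side.
- stage: Sensor stage, fixed to the worktop at a varying place and yaw: foot plate 130 x 126 x 10 mm, two grey cheeks and between them a block on a level trunnion (along y, 58 mm up), locked stiffly at some slope, carrying the sprung aluminium face. Origin: centre of the foot's underside; x away from the robot at yaw 0, z up.
- face_centre (a point): Centre of the outer surface of the sloped face (80 mm in x, up the slope, x 104 mm in y, level; round dark lens 32 mm in its middle), 38 mm from the trunnion axis when out. z is the outward normal; it leans from vertical towards the robot (the stage's -x) by 0.2 to 0.52 rad. The point moves in with the face.
- stage_face (a joint): How far the sprung face has been pressed in along its normal, m: 0 = out, 0.010 = bottomed. The spring takes about 2.3 N to start and 1.2 N more per mm (about 8 N at half travel).
- tumbler: Bystander: clear tumbler, 66 mm across, 85 mm tall, beyond the work. Origin: centre of its underside.
- tape_1: Bystander: roll of brown packing tape lying flat, 96 mm across, 48 mm tall. Origin: centre of its underside.
- screwdriver: Bystander: screwdriver with red handle, 219 mm long, 28 mm thick, lying on the worktop. Origin: centre of its underside.
Mind the look-alikes: they are no part of the job. Leave any pink or yellow look-alike of the part that bears dimmer_grip alone.

How it is judged:
By the outcome, as a careful person would: the job done as asked, in the order asked, and still so for the second after the job is handed in, while the arm keeps its last pose, push and grip.
It also fails if it takes over 58 s, if anything falls off the work surface, if the arm or the gripper's body presses on something with over 40 N, if the wrist force passes 120 N, or if a joint passes its speed limit or range.

## Robot

A 6-joint arm with a two-finger parallel gripper is mounted at the origin on a cart in front of the work surface, level with it; the furniture and walls round the work are solid. World frame = base frame: x ahead of the robot, y to its left, z up, the work surface at z = 0. Lengths are in mm, angles in rad, forces in N, time in s.
With the tool pointing down it reaches from about 275 to 750 mm from the base axis. Payload 10.2 kg.
Tool frame: the origin (TCP) lies at the very end of the fingers, on their centre line; the grasp point (between the pads) lies 19 mm behind it; x points along the fingers, y is the direction in which the jaws open and shut, and the axes are right-handed (so a half turn about x gives the same grasp; the last joint's range is limited). The gripper opens to 85 mm and grips with 20 to 120 N. Pads are 22 mm wide; open, the fingers measure 114 mm over their backs; the gripper's body (76 mm by 85 mm) begins 54 mm behind the grasp point. The pads swing forward as they close: fully open they stand 13 mm farther back than shut.
Start: joints at [-1.532, 0.313, 1.498, -0, 1.331, -0.223], TCP at [135.867, -507.121, 231.294] pointing down, gripper open.
Joint ranges: [-2.94, 2.94], [-0.97, 2.17], [0.19, 2.56], [-1.23, 4.37], [0.02, 3.11], [-2.88, 2.88]. Speed limits (rad/s): [2.39, 2.39, 3.01, 3.14, 3.14, 3.14].

## Interface

Orientations are given as a unit quaternion [w, x, y, z].
In Python, from rig import ctrl, viewer, order gives the robot as it stands. The module is installed in compiled form; this text tells all that it offers.
- The arm moves only by the tool carry_out, never from a script. Its argument "deltas" is a list of rows, each a list of 7 numbers: the gripper command: -1 is fully open, 1 is shut, values between are in proportion, then the shift along the tool's x, y, z in mm, then the turn, a rotation vector about the tool's x, y, z in degrees. A call has exactly 5 rows; each row is the pose to reach, as a shift and turn from the pose commanded when the call began, along the tool's axes at that moment; what a row does not reach only later rows make up. A row lasts 1/8 s, in which the tool goes at most 62.5 mm and 10.7 degrees, less where a joint would pass 70% of its speed; a pose out of reach is approached as far as the arm can. A call with a gripper value outside its range is refused whole. The fingers move at their own pace and stop on an object; "newtons" is the grip in N (left out, the last holds). Time passes only in rows, so rows that repeat a pose let the fingers close, or fill a call up. It gives the time, the measured TCP pose, the force and the opening at its end, in the units of the state.
- ctrl.sense(): the state, without advancing time (a new reading comes with each control period).
- viewer.capture(name): name is "scene" or "top" or "wrist"; returns the picture (400x640x3 uint8, red, green, blue); there is no depth.
- viewer.calibration(name): a dict with "fx", "fy", "cx", "cy" (pixels), "xyz" and "attitude" of the camera in the world; the wrist camera has in their place "T_tool_cam" (4x4, takes a point from camera to tool coordinates, whose origin is the TCP and whose axes are the tool frame's). Camera axes: x right, y down, z forward; pixel columns grow to the right and rows downward; lengths in mm; the calibration is good to about 2 mm. A picture is of the moment at which its call begins: read the wrist's pose just before it. calibration takes no time and is no camera call.
- order.finish_job(): hands the job in, once; it reports no verdict.
The state is a dict: "time_s": time; "joints": joint angles; "dq": joint speeds; "tau": joint torques, N m; "eef_pos": TCP position; "ee_rot": TCP orientation; "force": force on the tool from outside, world axes, zero at the start; "wrist_torque": the same for the moment, N m; "grip_width": opening from 0.0 (shut) to 1.0 (fully open).
Only numpy, scipy, OpenCV 4.12 (cv2) and the standard library are available. Lean on these libraries where they do the work, as an engineer would, in place of code of your own. Each camera call takes 0.05 s, during which the arm holds its last target. There are 200 camera calls.

## Working session

There is one attempt and no reset: what is moved stays moved. The work goes in short steps, Python scripts to look and compute and a tool call to move; the robot and the scene stay as the last step left them, time stands still between calls to the robot, and variables do not carry over. Pictures are saved under pics/ and viewed, about 8 in all and at most 12, crops included, and the job is handed in when it is done.

Besides the shell and the picture viewer there is one more tool, called after ">>>" as name(argument=value, ...), one argument or row to a line, values as JSON. carry_out: Moves the arm, as the interface text tells. Its arguments: {"type":"object","properties":{"deltas":{"type":"array"},"newtons":{"type":"number"}},"required":["deltas"]}

```bash
mkdir -p pics
cat > h.py <<'E'
import numpy as np,cv2
from scipy.spatial.transform import Rotation as R
from rig import ctrl,viewer,order
def q2R(q): return R.from_quat([q[1],q[2],q[3],q[0]]).as_matrix()
def tool():
    s=ctrl.sense(); return q2R(s["ee_rot"]),np.array(s["eef_pos"])
def cam(n,T=None):
    c=viewer.calibration(n)
    if n=="wrist":
        Rt,p=T; M=np.array(c["T_tool_cam"]); return c,Rt@M[:3,:3],Rt@M[:3,3]+p
    a=np.array(c["attitude"],float)
    return c,(a if a.shape==(3,3) else q2R(a)),np.array(c["xyz"],float)
def snap(n,name):
    T=tool(); im=viewer.capture(n); cv2.imwrite(f"pics/{name}.png",im[:,:,::-1]); np.savez(f"pics/{name}.npz",R=T[0],p=T[1]); return im
def load(n,name):
    z=np.load(f"pics/{name}.npz"); return cam(n,(z["R"],z["p"]))
def ray(C,u,v):
    c,Rc,o=C; d=Rc@np.array([(u-c["cx"])/c["fx"],(v-c["cy"])/c["fy"],1]); return o,d/np.linalg.norm(d)
def onz(C,u,v,z):
    o,d=ray(C,u,v); return o+d*(z-o[2])/d[2]
def proj(C,P):
    c,Rc,o=C; q=Rc.T@(np.array(P)-o); return np.array([c["fx"]*q[0]/q[2]+c["cx"],c["fy"]*q[1]/q[2]+c["cy"]])
def tri(*rs):
    A=0;b=0
    for o,d in rs:
        M=np.eye(3)-np.outer(d,d);A=A+M;b=b+M@o
    p=np.linalg.solve(A,b); return p,[np.linalg.norm((np.eye(3)-np.outer(d,d))@(p-o)) for o,d in rs]
E
python3 - <<'E'
from h import *
s=ctrl.sense();print({k:np.round(v,3) for k,v in s.items()})
print(tool()[0].round(3))
for n in("scene","top","wrist"): snap(n,n+"0");print(n,viewer.calibration(n))
E
```

```text
{'time_s': np.float64(0.0), 'joints': array([-1.532,  0.313,  1.498, -0.   ,  1.331, -0.223]), 'dq': array([-0.001, -0.   , -0.001, -0.003, -0.002, -0.   ]), 'tau': array([ 2.0000e-03, -4.1226e+01, -2.5974e+01, -0.0000e+00,  4.0000e-03,
       -0.0000e+00]), 'eef_pos': array([ 135.849, -506.846,  230.733]), 'ee_rot': array([ 0.092,  0.701,  0.093, -0.701]), 'force': array([0.201, 0.933, 0.154]), 'wrist_torque': array([0.033, 0.011, 0.008]), 'grip_width': np.float64(1.003)}
[[-0.     0.259 -0.966]
 [ 0.001 -0.966 -0.259]
 [-1.    -0.001 -0.   ]]
scene {'fx': 385.78317697464627, 'fy': 385.78317697464627, 'cx': 324.3695320430875, 'cy': 209.5760728266498, 'xyz': array([-16.61116849, 701.04890079, 905.19037511]), 'attitude': array([ 0.13923097, -0.33704496,  0.85411672, -0.37081001])}
top {'fx': 450.60647052355483, 'fy': 450.60647052355483, 'cx': 330.46211624680706, 'cy': 202.7220368801231, 'xyz': array([ 484.26436916,   46.47666389, 1259.56858296]), 'attitude': array([-0.02333805,  0.71176577, -0.70174922,  0.01982064])}
wrist {'fx': 322.001414923472, 'fy': 322.001414923472, 'cx': 318.74446512705333, 'cy': 197.17312202059847, 'T_tool_cam': array([[-6.87966056e-04, -3.23367534e-01,  9.46273198e-01,
        -1.42578293e+02],
       [ 9.99999443e-01,  5.34899433e-04,  9.09816304e-04,
         1.10001429e-01],
       [-8.00366051e-04,  9.46273297e-01,  3.23366986e-01,
        -8.30134954e+01],
       [ 0.00000000e+00,  0.00000000e+00,  0.00000000e+00,
         1.00000000e+00]])}
```

View pics/top0.png

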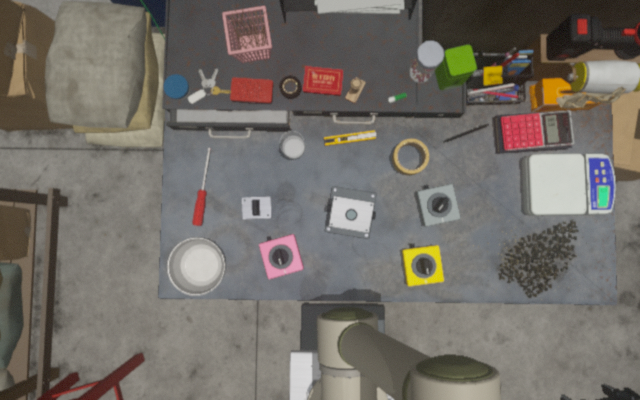

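View pics/scene0.png

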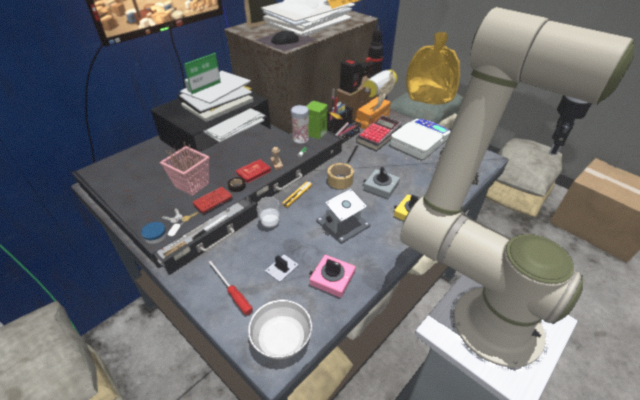

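Top view: grey dimmer at about (438,205), stage at (351,213), slide at (256,208), tape at (410,156), and pink/yellow decoys at (281,257) and (423,266). The scene view agrees with this layout. Next I'll enlarge these areas and get rough positions.

Run:
```python
from h import *
im=cv2.imread("pics/top0.png")
cs=[im[y-30:y+30,x-30:x+30] for x,y in((438,205),(351,213),(256,208))]
cv2.imwrite("pics/crop0.png",np.hstack([cv2.resize(c,(264,264),interpolation=cv2.INTER_CUBIC) for c in cs]))
C=load("top","top0")
for n,u,v,z in(("dimmer",438,205,76),("stage",351,213,95),("slide",256,208,42),("tape",410,156,48)): print(n,onz(C,u,v,z).round(0))
```

```text
dimmer [ 555. -230.   76.]
stage [530.  -1.  95.]
slide [541. 254.  42.]
tape [ 688. -161.   48.]
```

View pics/crop0.png

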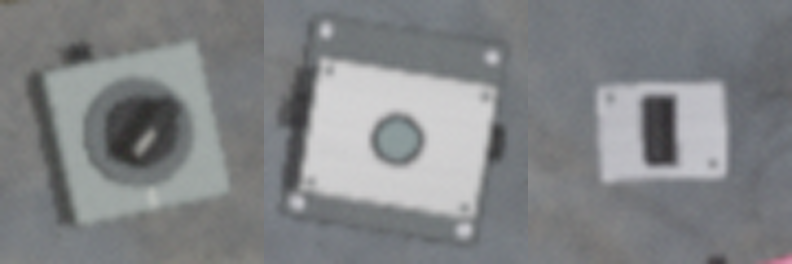

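Rough positions agree with the layout. Moving above the dimmer.

>>> carry_out(
  deltas=[
    [-1,8,-40,-119,0,0,0],
    [-1,16,-80,-238,0,0,0],
    [-1,24,-120,-357,0,0,0],
    [-1,31,-159,-476,0,0,0],
    [-1,31,-159,-476,0,0,0],
  ],
  newtons=40,
)

```text
time_s: 0.78
eef_pos: [397.4, -333.5, 211.7]
ee_rot: [-0.092, -0.701, -0.092, 0.701]
force: [-0.2, -0.6, -0.7]
grip_width: 0.999
```

Run:
```python
from h import *
s=ctrl.sense();print({k:np.round(v,3) for k,v in s.items()}); print(tool()[0].round(3))
```

```text
{'time_s': np.float64(0.775), 'joints': array([-0.924,  0.315,  1.547, -0.   ,  1.279,  0.385]), 'dq': array([ 0.999,  0.279, -0.297,  0.003,  0.011,  0.992]), 'tau': array([-5.2750e+00, -4.4018e+01, -2.3319e+01,  4.3000e-02,  1.5900e-01,
       -1.3230e+00]), 'eef_pos': array([ 397.363, -333.545,  211.655]), 'ee_rot': array([-0.092, -0.701, -0.092,  0.701]), 'force': array([-0.174, -0.584, -0.706]), 'wrist_torque': array([-0.067,  0.003,  0.029]), 'grip_width': np.float64(0.999)}
[[-0.     0.259 -0.966]
 [-0.    -0.966 -0.259]
 [-1.     0.     0.   ]]
```

>>> carry_out(
  deltas=[
    [-1,10,-20,-60,0,0,0],
    [-1,20,-39,-119,0,0,0],
    [-1,32,-59,-179,0,0,0],
    [-1,32,-59,-179,0,0,0],
    [-1,32,-59,-179,0,0,0],
  ],
)

```text
time_s: 1.4
eef_pos: [553.3, -231.7, 179.5]
ee_rot: [-0.092, -0.701, -0.093, 0.701]
force: [0.6, -0.5, 0.5]
grip_width: 1.001
```

Run:
```python
from h import *
im=snap("wrist","w1");print(tool()[1].round(1))
```

```text
[ 552.9 -232.3  179.9]
```

View pics/w1.png

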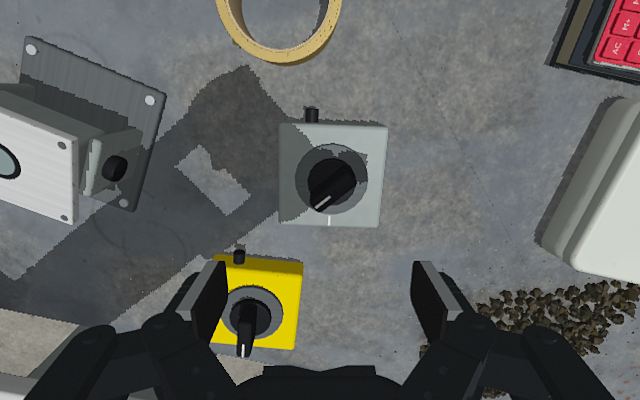

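The dimmer is in the wrist view, with its knob near (332,180). The white pointer points lower-left at about (322,200) and the box's tick is at (329,221). Next I'll enlarge the knob.

Run:
```python
from h import *
im=cv2.imread("pics/w1.png")[115:235,270:395]
cv2.imwrite("pics/c1.png",cv2.resize(im,None,fx=5,fy=5,interpolation=cv2.INTER_NEAREST))
```

```text
(no output)
```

View pics/c1.png

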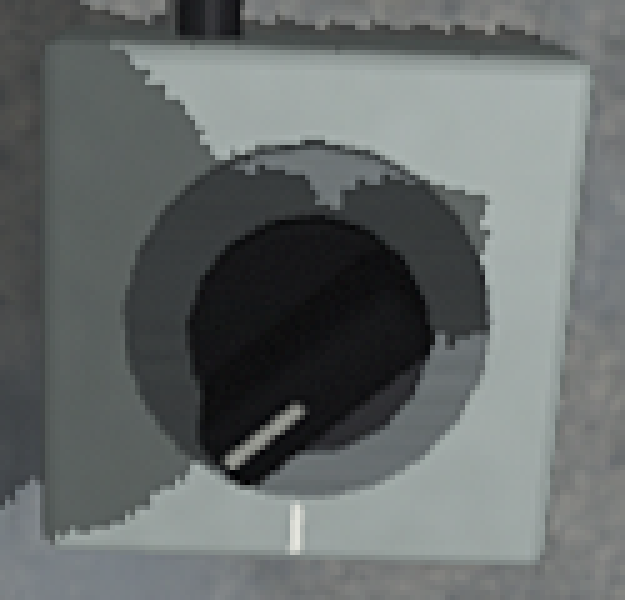

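Run:
```python
from h import *
C=load("wrist","w1"); f=lambda x,y,z:onz(C,270+x/5-.4,115+y/5-.4,z)
b=[f(*p,32) for p in((47,40),(588,65),(542,560),(47,545))]
print(np.round(b,1),[np.linalg.norm(b[i]-b[i-1]).round(1) for i in range(4)])
print("ctr",np.mean(b,0).round(1),"disc",f(308,320,33).round(1),"tick",f(296,503,32).round(1),f(296,553,32).round(1))
p,q=f(230,463,76),f(303,408,76);print("ptr",p.round(1),q.round(1))
d=p-q;print("ptr ang",np.degrees(np.arctan2(d[1],d[0])),"tick ang",np.degrees(np.arctan2(*(f(296,528,32)-np.mean(b,0))[[1,0]])))
Rt,t=tool()
print("tool y ang",np.degrees(np.arctan2(Rt[1,1],Rt[0,1])), "bar mid edge",f(430,345,76).round(1),f(245,485,76).round(1))
```

```text
[[ 595.7 -184.3   32. ]
 [ 616.4 -277.9   32. ]
 [ 523.3 -300.4   32. ]
 [ 501.2 -205.8   32. ]] [np.float64(97.0), np.float64(95.9), np.float64(95.8), np.float64(97.2)]
ctr [ 559.2 -242.1   32. ] disc [ 558.7 -242.6   33. ] tick [ 522.4 -250.5   32. ] [ 512.2 -253.3   32. ]
ptr [ 543.2 -232.1   76. ] [ 555.4 -241.    76. ]
ptr ang 143.8256332257887 tick ang -166.82654376112308
tool y ang -75.04097357022383 bar mid edge [ 570.9 -257.7   76. ] [ 540.1 -235.5   76. ]
```

Axis at (559,-242). The pointer is 49° clockwise of the tick, so it needs +49° anticlockwise. I'll align the jaws across the bar and go down.

>>> carry_out(
  deltas=[
    [-1,14,3,-1,10.5,0,0],
    [-1,28,6,-2,21,0,0],
    [-1,42,9,-3,31.5,0,0],
    [-1,56,11,-3,42,0,0],
    [-1,70,11,-3,51,0,0],
  ],
)

```text
time_s: 2.08
eef_pos: [558.4, -243.0, 110.0]
ee_rot: [-0.221, 0.672, -0.221, -0.671]
force: [0.0, -1.0, 0.1]
grip_width: 1.0
```

>>> carry_out(
  deltas=[
    [-0.3,30,0,0,0,0,0],
    [-0.3,58,0,0,0,0,0],
    [-0.3,58,0,0,0,0,0],
    [0.2,58,0,0,0,0,0],
    [0.2,58,0,0,0,0,0],
  ],
)

```text
time_s: 2.7
eef_pos: [559.7, -242.1, 53.3]
ee_rot: [-0.218, 0.673, -0.219, -0.672]
force: [-0.4, 0.5, 1.0]
grip_width: 0.395
```

Run:
```python
from h import *
im=snap("wrist","w2");s=ctrl.sense();Rt,p=tool();print(p.round(1),np.degrees(np.arctan2(Rt[1,1],Rt[0,1])),s["force"],s["grip_width"],s["joints"])
```

```text
[ 559.6 -242.    53.1] -126.01680617560483 [ 0.12880274 -0.55356402 -0.48254622] 0.3997090124729698 [-5.99978610e-01  6.77249187e-01  1.42473132e+00 -4.28019235e-05
  1.03763839e+00  1.59945131e+00]
```

View pics/w2.png

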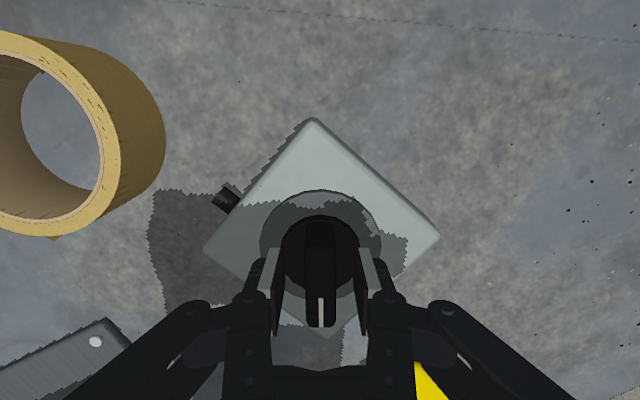

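The bar is centred between the pads at about (320,270). Closing, then turning anticlockwise.

>>> carry_out(
  deltas=[
    [1,0,0,0,0,0,0],
    [1,0,0,0,0,0,0],
    [1,0,0,0,0,0,0],
    [1,0,0,0,-4,0,0],
    [1,0,0,0,-8,0,0],
  ],
  newtons=30,
)

```text
time_s: 3.38
eef_pos: [559.0, -242.1, 52.6]
ee_rot: [0.17, -0.686, 0.171, 0.686]
force: [-4.0, -2.9, 4.1]
grip_width: 0.159
```

>>> carry_out(
  deltas=[
    [1,0,0,0,-10,0,0],
    [1,0,0,0,-20,0,0],
    [1,0,0,0,-30,0,0],
    [1,0,0,0,-39,0,0],
    [1,0,0,0,-39,0,0],
  ],
)

```text
time_s: 4.0
eef_pos: [559.0, -241.8, 52.6]
ee_rot: [-0.069, -0.704, -0.068, 0.704]
force: [-3.8, -0.1, 4.7]
grip_width: 0.158
```

Run:
```python
from h import *
s=ctrl.sense();Rt,p=tool();print(p.round(1),np.degrees(np.arctan2(Rt[1,1],Rt[0,1])),s["force"],s["wrist_torque"],s["grip_width"])
```

```text
[ 559.  -241.8   52.6] -78.89099556143482 [-3.75678388 -0.10640777  4.71843361] [-0.01853462  0.68266456  0.04874674] 0.15765940311071147
```

>>> carry_out(
  deltas=[
    [1,0,0,0,-1,0,0],
    [1,0,0,0,-2,0,0],
    [1,0,0,0,-3,0,0],
    [1,0,0,0,-4,0,0],
    [1,0,0,0,-5,0,0],
  ],
)

```text
time_s: 4.62
eef_pos: [559.2, -241.8, 52.6]
ee_rot: [0.098, 0.7, 0.098, -0.7]
force: [-3.8, 0.1, 5.7]
grip_width: 0.155
```

Run:
```python
from h import *
s=ctrl.sense();Rt,p=tool();print(p.round(1),np.degrees(np.arctan2(Rt[1,1],Rt[0,1])),s["force"],s["wrist_torque"],s["grip_width"])
```

```text
[ 559.2 -241.8   52.6] -74.07911557102219 [-3.84852358  0.06388305  5.68649526] [-0.02908939  0.6799676  -1.07262195] 0.1553791290620253
```

End stop reached: the wrist torque jumped to 1.07 N m. Releasing and rising.

>>> carry_out(
  deltas=[
    [-0.3,0,0,0,0,0,0],
    [-0.3,0,0,0,0,0,0],
    [-0.3,-45,0,0,0,0,0],
    [-0.5,-100,0,0,0,0,0],
    [-0.5,-130,0,0,0,0,0],
  ],
)

```text
time_s: 5.25
eef_pos: [559.9, -241.7, 184.8]
ee_rot: [0.099, 0.701, 0.098, -0.699]
force: [0.0, 0.1, -0.8]
grip_width: 0.754
```

Run:
```python
from h import *
im=snap("wrist","w3");s=ctrl.sense();Rt,p=tool();print(p.round(1),np.degrees(np.arctan2(Rt[1,1],Rt[0,1])),s["grip_width"],s["joints"])
cv2.imwrite("pics/c3.png",cv2.resize(im[115:235,270:395,::-1],None,fx=4,fy=4,interpolation=cv2.INTER_NEAREST))
```

```text
[ 560.8 -242.2  188. ] -73.98410668677292 0.7531148912563375 [-5.99296427e-01  5.30852293e-01  1.29083112e+00  1.62476370e-05
  1.31161232e+00  6.91948807e-01]
```

View pics/c3.png

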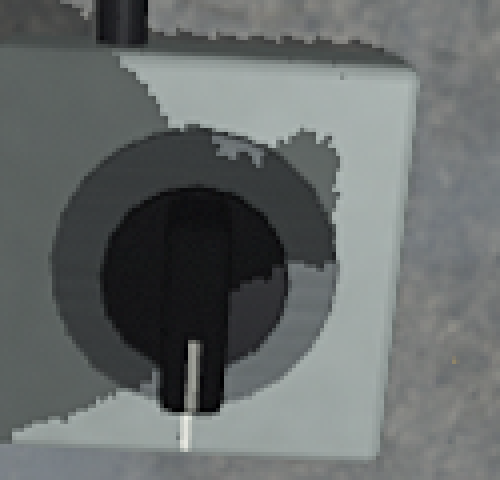

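The pointer is on the tick, so the dimmer is off. Moving on toward the stage for a look.

>>> carry_out(
  deltas=[
    [-0.5,-10,-59,-9,0,0,0],
    [-0.5,-20,-118,-18,0,0,0],
    [-0.5,-30,-177,-28,0,0,0],
    [-0.5,-30,-239,-37,0,0,0],
    [-0.5,-30,-239,-37,0,0,0],
  ],
)

```text
time_s: 5.92
eef_pos: [528.3, 2.1, 212.0]
ee_rot: [0.1, 0.7, 0.1, -0.7]
force: [0.2, -0.9, -0.3]
grip_width: 0.751
```

Run:
```python
from h import *
im=snap("wrist","w4");s=ctrl.sense();Rt,p=tool();print(p.round(1),s["dq"].round(2),s["joints"].round(2))
```

```text
[5.288e+02 1.000e-01 2.118e+02] [-0.06  0.02 -0.02 -0.01 -0.   -0.01] [-0.22  0.34  1.52 -0.    1.29  1.07]
```

View pics/w4.png

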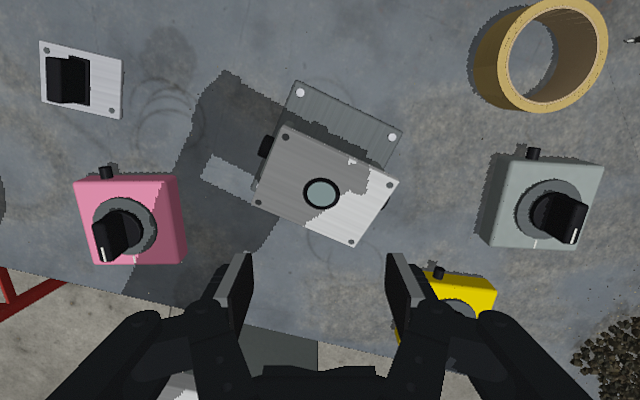

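Stage face corners are at about (287,125), (400,180), (355,248) and (250,203), with the lens at (321,194). The slide is at (80,78). I'll take a second viewpoint between them to triangulate.

>>> carry_out(
  deltas=[
    [-0.5,8,-40,-15,0,0,0],
    [-0.5,16,-80,-30,0,0,0],
    [-0.5,25,-122,-45,0,0,0],
    [-0.5,25,-122,-45,0,0,0],
    [-0.5,25,-122,-45,0,0,0],
  ],
)

```text
time_s: 6.6
eef_pos: [539.0, 127.0, 186.6]
ee_rot: [-0.098, -0.7, -0.098, 0.7]
force: [-1.2, 0.6, -0.5]
grip_width: 0.749
```

Run:
```python
from h import *
snap("wrist","w5");print(tool()[1].round(1))
C4,C5=load("wrist","w4"),load("wrist","w5")
a=cv2.imread("pics/w4.png");b=cv2.imread("pics/w5.png")
L=np.array([530,-1,95]);u=proj(C5,L).astype(int);s=proj(C5,[541,254,10]).astype(int);print(u,s)
z=lambda im,x,y,w,h,k:cv2.resize(im[y:y+h,x:x+w],None,fx=k,fy=k,interpolation=cv2.INTER_CUBIC)
x0=min(max(u[0]-80,0),480);y0=min(max(u[1]-65,0),270);sx=max(s[0]-65,0);sy=max(s[1]-65,0)
A=z(a,240,115,170,140,4)[:560,:680]
cv2.imwrite("pics/c4.png",A)
B=z(b,x0,y0,160,130,3);D=z(b,sx,sy,100,130,3);cv2.imwrite("pics/c5.png",np.hstack([B,D]));print(x0,y0,sx,sy,B.shape)
```

```text
[539.  126.8 186.8]
[466 251] [194 136]
386 186 129 71 (390, 480, 3)
```

View pics/c5.png

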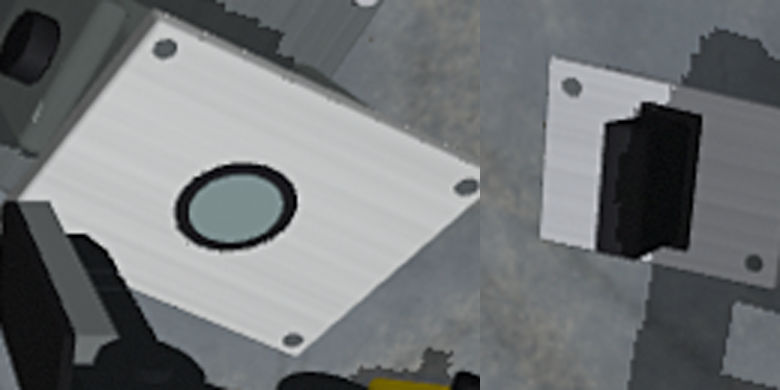

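View pics/c4.png

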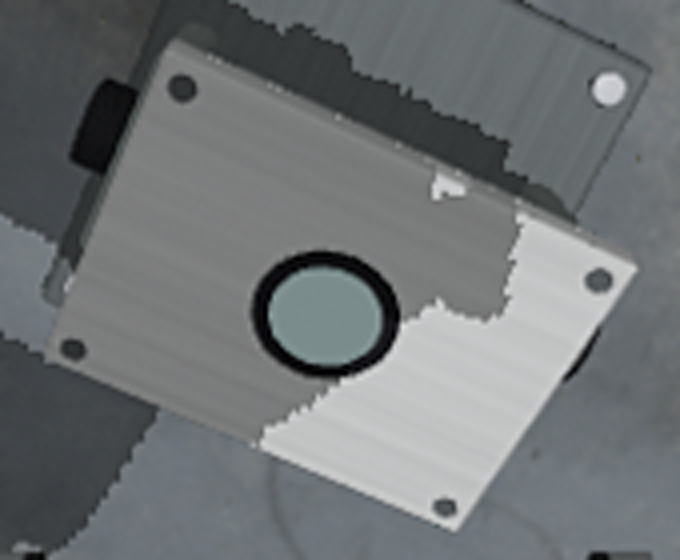

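Run:
```python
from h import *
C4,C5,Ct=load("wrist","w4"),load("wrist","w5"),load("top","top0")
r4=lambda x,y:ray(C4,240+(x+.5)/4-.5,115+(y+.5)/4-.5)
r5=lambda x,y:ray(C5,386+(x+.5)/3-.5,186+(y+.5)/3-.5)
P={}
for n,a,b in(("TL",(183,88),(165,48)),("TR",(599,281),(467,187)),("BR",(446,507),(292,341)),("lens",(326,314),(236,206)),("cBR",(457,530),(297,355))):
    P[n],e=tri(r4(*a),r5(*b));print(n,P[n].round(1),np.round(e,1))
up=P["TR"]-P["BR"];ac=P["TL"]-P["TR"];n=np.cross(up,ac);n/=np.linalg.norm(n)
print("up",up.round(1),np.linalg.norm(up),"ac",ac.round(1),np.linalg.norm(ac),"dot",up@ac/np.linalg.norm(up)/np.linalg.norm(ac))
print("n",n.round(3),"tilt",np.arccos(n[2]),"yaw from n",np.degrees(np.arctan2(-n[1],-n[0])),"yaw from ac",np.degrees(np.arctan2(-ac[0],ac[1])))
print("diag mid",((P["TL"]+P["BR"])/2).round(1))
# one-view PnP check: outer corners, 104 x 80
c=viewer.calibration("wrist");K=np.array([[c["fx"],0,c["cx"]],[0,c["fy"],c["cy"]],[0,0,1]])
pix=np.array([(173,42),(637,267),(457,530),(45,358)],float);pix=np.c_[240+(pix[:,0]+.5)/4-.5,115+(pix[:,1]+.5)/4-.5]
obj=np.array([[40,52,0],[40,-52,0],[-40,-52,0],[-40,52,0]],float)
k,rv,tv,er=cv2.solvePnPGeneric(obj,pix,K,None,flags=cv2.SOLVEPNP_IPPE)
for r,t,e in zip(rv,tv,er):
    Rw=C4[1]@cv2.Rodrigues(r)[0];print("pnp",(C4[1]@t.ravel()+C4[2]).round(1),Rw.round(3).tolist(),"tilt",np.arccos(Rw[2,2]),e)
print("foot screw",onz(C4,391,136,10),onz(C4,301,92,10))
d=lambda x,y,z:onz(C5,129+(x-480+.5)/3-.5,71+(y+.5)/3-.5,z)
s1,s2=d(571,87,6),d(754,263,6);print("slide ctr",((s1+s2)/2).round(1),"screw dist",np.linalg.norm(s1-s2))
a,b=d(551,57,6),d(541,240,6);v=a-b;print("short edge",np.linalg.norm(v),"ang",np.degrees(np.arctan2(v[1],v[0])))
w=s1-s2;print("diag ang",np.degrees(np.arctan2(w[1],w[0])))
e=d(551,57,6)-d(775,102,6);print("long edge ang",np.degrees(np.arctan2(e[1],e[0])))
r=d(640,105,42)-d(595,0,0)
print("slide top0", onz(Ct,226+658/4.4-528/4.4,178+130/4.4,42))
print("lens top0 resid",proj(Ct,P["lens"]))
```

```text
TL [566.1  39.8 103. ] [0.1 0.1]
TR [552.1 -51.2 103.4] [0.1 0.1]
BR [486.7 -41.5  86. ] [0.2 0.2]
lens [527.1  -0.7  95.1] [0.1 0.1]
cBR [481.5 -46.2  84.7] [0. 0.]
up [65.4 -9.6 17.4] 68.352060058078 ac [13.9 90.9 -0.3] 91.99788974294815 dot 0.004812282864339388
n [-0.251  0.042  0.967] tilt 0.25749775162317284 yaw from n -9.524596472682033 yaw from ac -8.721111242683424
diag mid [526.4  -0.9  94.5]
pnp [526.2  -1.4  90.7] [[0.964, 0.153, -0.216], [-0.148, 0.988, 0.038], [0.219, -0.004, 0.976]] tilt 0.22105921229904393 [0.48417771]
pnp [532.6   0.7  94. ] [[0.682, 0.071, 0.728], [-0.243, 0.961, 0.134], [-0.69, -0.268, 0.672]] tilt 0.8335457854962091 [6.3248872]
foot screw [582.56977313 -62.30199285  10.        ] [598.52610175  41.14490829  10.        ]
slide ctr [545.4 260.5   6. ] screw dist 77.9375721777916
short edge 59.917152956789636 ang 3.3216386890848124
diag ang 58.747343428390195
long edge ang 94.84690142939095
slide top0 [542.71086285 255.69458573  42.        ]
lens top0 resid [350.99902042 213.92299356]
```

The stage is consistent: screw rectangle 68x92, height 94.8, tilt 0.257, yaw −8.9°. The slide is at about (545,260) with yaw about 3.5°. Going above the slide.

>>> carry_out(
  deltas=[
    [-0.5,20,-42,-14,4,0,0],
    [-0.5,40,-84,-28,8,0,0],
    [-0.5,60,-126,-42,12.5,0,0],
    [-0.5,70,-126,-42,12.5,0,0],
    [-0.5,70,-126,-42,12.5,0,0],
  ],
)

```text
time_s: 7.28
eef_pos: [544.5, 259.4, 116.4]
ee_rot: [-0.022, -0.706, -0.021, 0.707]
force: [0.2, -0.4, 0.5]
grip_width: 0.752
```

Run:
```python
from h import *
snap("wrist","w6");Rt,p=tool();print(p.round(1),np.degrees(np.arctan2(Rt[1,1],Rt[0,1])))
im=cv2.imread("pics/w6.png");cv2.imwrite("pics/c6.png",cv2.resize(im[100:300,200:440],None,fx=3,fy=3,interpolation=cv2.INTER_CUBIC))
```

```text
[544.8 259.3 117.2] -86.57827969393057
```

View pics/c6.png

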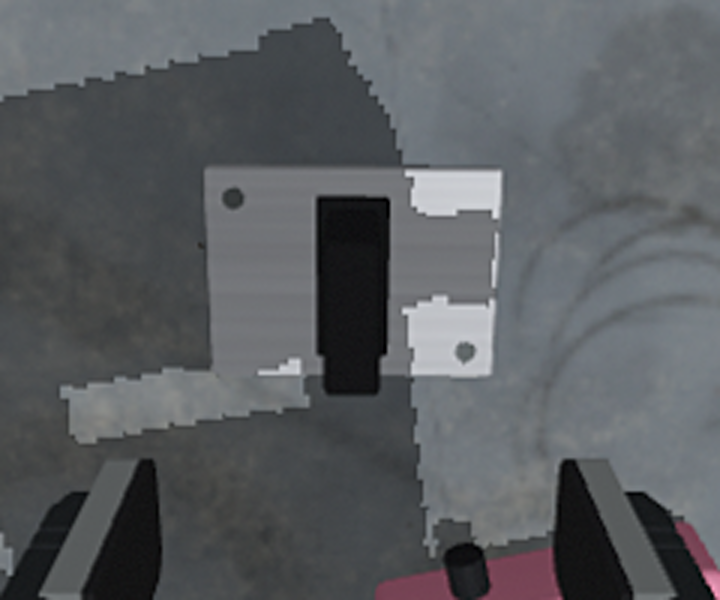

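Above the slide: plate corners in the crop are at (205,168), (502,170), (492,377) and (211,377), and the rib is upright and nearly aligned with the jaws. Computing the correction.

Run:
```python
from h import *
C=load("wrist","w6");z=np.load("pics/w6.npz");Rt,p=z["R"],z["p"]
d=lambda x,y,h=6:onz(C,200+(x+.5)/3-.5,100+(y+.5)/3-.5,h)
P=[d(*q) for q in((205,168),(502,170),(492,377),(211,377))]
print([np.linalg.norm(P[i]-P[i-1]).round(1) for i in range(4)],"ctr",np.mean(P,0).round(1),"screwmid",((d(233,198)+d(465,352))/2).round(1))
for a,b in((0,1),(3,2),(3,0),(2,1)):
    v=Rt.T@(P[b]-P[a]);print("edge tool yz",v.round(1),np.degrees(np.arctan2(v[2],v[1])).round(1))
a,b=d(325,395,42),d(380,395,42);print("rib near end top",a.round(1),b.round(1),"far",d(317,197,10),d(389,197,10))
print("ctr in tool",(Rt.T@(np.mean(P,0)-p)).round(1))
```

```text
[np.float64(60.4), np.float64(78.7), np.float64(59.8), np.float64(80.2)] ctr [545.5 260.3   6. ] screwmid [545.4 260.4   6. ]
edge tool yz [ 0.  78.7  0.5] 0.4
edge tool yz [ 0.  80.2 -0. ] -0.0
edge tool yz [ -0.1   1.3 -60.4] -88.7
edge tool yz [ -0.1  -0.1 -59.8] -90.1
rib near end top [526.2 265.8  42. ] [527.1 252.3  42. ] far [568.31398695 271.00368189  10.        ] [569.46694313 252.072282    10.        ]
ctr in tool [110.4  -0.9  -1.2]
```

Sizes check out, and the residual is (−1,−1) mm with the angle under 0.5°. Descending.

>>> carry_out(
  deltas=[
    [-0.5,40,-1,-1,0,0,0],
    [-0.5,80,-1,-1,0,0,0],
    [-0.3,104,-1,-1,0,0,0],
    [-0.3,104,-1,-1,0,0,0],
    [0.2,104,-1,-1,0,0,0],
  ],
)

```text
time_s: 7.95
eef_pos: [546.4, 261.4, 14.6]
ee_rot: [0.021, 0.708, 0.021, -0.706]
force: [0.5, -0.1, 1.1]
grip_width: 0.455
```

>>> carry_out(
  deltas=[
    [1,0,0,0,0,0,0],
    [1,0,0,0,0,0,0],
    [1,0,0,0,0,0,0],
    [1,0,0,0,0,0,0],
    [1,0,0,0,0,0,0],
  ],
  newtons=80,
)

```text
time_s: 8.57
eef_pos: [546.1, 262.0, 14.4]
ee_rot: [0.022, 0.708, 0.022, -0.706]
force: [-0.7, -1.0, 7.2]
grip_width: 0.15
```

Run:
```python
from h import *
s=ctrl.sense();Rt,p=tool();print(p.round(1),np.degrees(np.arctan2(Rt[1,1],Rt[0,1])),s["force"],s["wrist_torque"],s["grip_width"]);print(Rt.round(4))
```

```text
[546.1 262.   14.4] -86.49180315957817 [-0.66617551 -0.99121061  7.20128942] [-0.17225705  0.141823    0.00654345] 0.15046205254312944
[[ 2.600e-03  6.120e-02 -9.981e-01]
 [ 5.000e-04 -9.981e-01 -6.120e-02]
 [-1.000e+00 -3.000e-04 -2.600e-03]]
```

>>> carry_out(
  deltas=[
    [1,-10,0,0,0,0,0],
    [1,-40,0,0,0,0,0],
    [1,-90,0,0,0,0,0],
    [1,-150,0,0,0,0,0],
    [1,-170,0,0,0,0,0],
  ],
)

```text
time_s: 9.2
eef_pos: [546.1, 262.3, 187.5]
ee_rot: [0.021, 0.709, 0.022, -0.705]
force: [0.4, -0.7, -2.2]
grip_width: 0.149
```

```bash
cat > plan.py <<'E'
from h import *
def goal(out,t=0.2575,yaw=np.radians(-8.75),F=(526.8,-0.8,94.8),off=(14.4,0,0.6)):
    n=np.array([-np.sin(t)*np.cos(yaw),-np.sin(t)*np.sin(yaw),np.cos(t)])
    y=np.array([-np.sin(yaw),np.cos(yaw),0]);G=np.c_[-n,-y,np.cross(-n,-y)]
    return G,np.array(F)+n*out-G@np.array(off),n
def delta(out,**k):
    G,g,n=goal(out,**k);Rt,p=tool()
    rv=np.degrees(R.from_matrix(Rt.T@G).as_rotvec());print("shift",(Rt.T@(g-p)).round(1),"turn",rv.round(1),"goal",g.round(1))
def st():
    s=ctrl.sense();Rt,p=tool();G,g,n=goal(0);print("t",s["time_s"],"p",p.round(1),"F tool",(Rt.T@s["force"]).round(2),"M tool",(Rt.T@s["wrist_torque"]).round(3),"grip",s["grip_width"])
E
python3 - <<'E'
from plan import *
st();delta(40)
E
```

```text
t 9.2 p [546.1 262.3 187.5] F tool [ 2.22  0.76 -0.34] M tool [-0.026 -0.016  0.004] grip 0.14933701580117445
shift [ 39.3 258.6  48.6] turn [12.2 14.3  1.7] goal [513.7   1.2 147.6]
```

>>> carry_out(
  deltas=[
    [1,0,50,10,3,3.5,0.4],
    [1,0,100,20,6,7,0.8],
    [1,0,155,30,9,10.5,1.2],
    [1,8,210,40,12.2,14.3,1.7],
    [1,10,258,48.6,12.2,14.3,1.7],
  ],
)

```text
time_s: 9.82
eef_pos: [511.0, 0.1, 172.9]
ee_rot: [-0.046, 0.788, -0.062, -0.611]
force: [0.6, 0.4, -0.9]
grip_width: 0.145
```

>>> carry_out(
  deltas=[
    [1,0,0,0,0,0,0],
    [1,0,0,0,0,0,0],
    [1,0,0,0,0,0,0],
    [1,0,0,0,0,0,0],
    [1,0,0,0,0,0,0],
  ],
)

```text
time_s: 10.45
eef_pos: [512.5, 2.0, 172.8]
ee_rot: [-0.046, 0.788, -0.061, -0.611]
force: [0.3, 0.3, -1.4]
grip_width: 0.152
```

Run:
```python
from plan import *
st();delta(12);delta(0);snap("wrist","w7")
```

```text
t 10.45 p [512.5   2.  172.8] F tool [ 1.45 -0.34  0.14] M tool [-0.054 -0.204 -0.04 ] grip 0.15183389739939634
shift [52.8  0.4  4.8] turn [ 0.1  0.4 -0.1] goal [5.207e+02 1.000e-01 1.205e+02]
shift [64.8  0.4  4.7] turn [ 0.1  0.4 -0.1] goal [ 5.237e+02 -3.000e-01  1.089e+02]
```

>>> carry_out(
  deltas=[
    [1,15,0,2,0,0.2,0],
    [1,30,0,4,0,0.4,0],
    [1,45,0.4,4.8,0.1,0.4,-0.1],
    [1,53,0.4,4.8,0.1,0.4,-0.1],
    [1,53,0.4,4.8,0.1,0.4,-0.1],
  ],
)

```text
time_s: 11.12
eef_pos: [520.7, -0.4, 119.8]
ee_rot: [-0.047, 0.789, -0.061, -0.609]
force: [-0.0, -0.2, -1.9]
grip_width: 0.147
```

Run:
```python
from plan import *
st();delta(0);snap("wrist","w8");snap("scene","s8");snap("top","t8")
C=load("wrist","w8");G,g,n=goal(0)
a=cv2.imread("pics/w8.png")
cv2.imwrite("pics/c8.png",cv2.resize(a[60:260,200:450],(800,640),interpolation=cv2.INTER_CUBIC)[:600])
# predicted pixel of slide & face corners
Rt,p=tool()
for x,y in((30,40),(30,-40),(-30,-40),(-30,40)): 
    q=p+Rt@np.array([14.4-6,-y,0.6-x]);print("slide top corner",x,y,((proj(C,q)-[200,60]+.5)*3.2-.5).round(0))
y_=-G[:,1];x_=-G[:,2];F=np.array([526.8,-.8,94.8])
for x,y in((40,52),(40,-52),(-40,-52),(-40,52),(34,46),(34,-46)): print("face",x,y,((proj(C,F+x*x_+y*y_)-[200,60]+.5)*3.2-.5).round(0))
```

```text
t 11.125 p [ 5.207e+02 -4.000e-01  1.198e+02] F tool [1.8  0.16 0.48] M tool [ 0.027 -0.21  -0.007] grip 0.14705962564758412
shift [11.4 -0.5 -0.1] turn [-0.1  0.  -0.1] goal [ 5.237e+02 -3.000e-01  1.089e+02]
slide top corner 30 40 [120. 451.]
slide top corner 30 -40 [638. 452.]
slide top corner -30 -40 [609. 777.]
slide top corner -30 40 [148. 777.]
face 40 52 [ 66. 362.]
face 40 -52 [684. 362.]
face -40 -52 [645. 763.]
face -40 52 [108. 764.]
face 34 46 [105. 396.]
face 34 -46 [646. 396.]
```

View pics/c8.png

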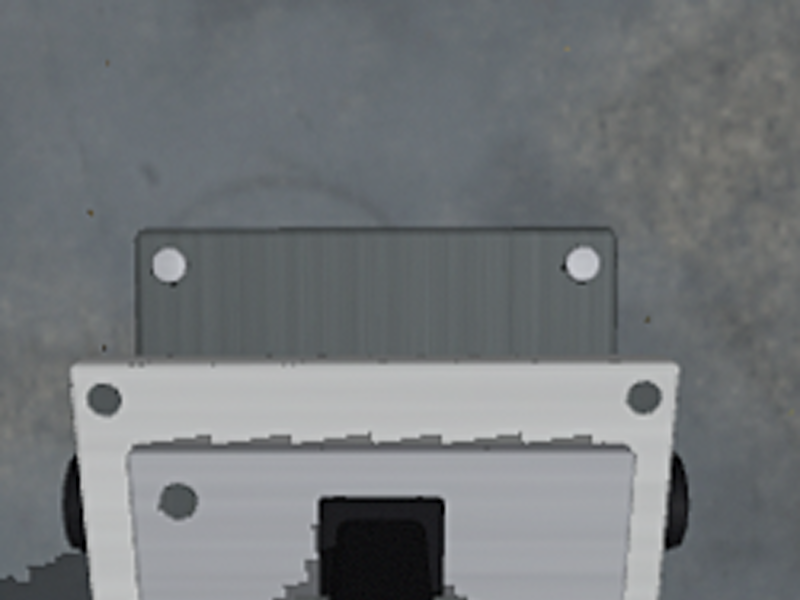

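Last look: the slide is parallel to the face within about 0.2° and offset about 0.6 mm right and 0.7 mm up. The face screws are at (104,399) and (645,397) against a predicted (105,396) and (646,396). Applying small corrections and approaching.

>>> carry_out(
  deltas=[
    [1,3,-0.5,0.2,0,0,0],
    [1,6,-1,0.3,0,0,0],
    [1,9,-1,0.3,0,0,0],
    [1,11,-1,0.3,0,0,0],
    [1,12.5,-1,0.3,0,0,0],
  ],
)

```text
time_s: 11.9
eef_pos: [523.8, 0.1, 108.1]
ee_rot: [-0.047, 0.79, -0.061, -0.609]
force: [-3.2, -0.7, 1.1]
grip_width: 0.147
```

Run:
```python
from plan import *
st();delta(0)
```

```text
t 11.9 p [5.238e+02 1.000e-01 1.081e+02] F tool [-1.87  1.17  2.67] M tool [ 0.012 -0.48  -0.063] grip 0.14699961728717628
shift [-0.7  0.4 -0.2] turn [-0.1 -0.  -0.1] goal [ 5.237e+02 -3.000e-01  1.089e+02]
```

>>> carry_out(
  deltas=[
    [1,0.5,0,0,0,0,0],
    [1,1,0,0,0,0,0],
    [1,1.5,0,0,0,0,0],
    [1,2,0,0,0,0,0],
    [1,2,0,0,0,0,0],
  ],
)

```text
time_s: 12.52
eef_pos: [524.3, 0.0, 106.2]
ee_rot: [-0.047, 0.79, -0.061, -0.609]
force: [-1.9, -0.8, 4.0]
grip_width: 0.146
```

Run:
```python
from plan import *
st();delta(0)
snap("wrist","w9");st()
```

```text
t 12.525 p [524.3   0.  106.2] F tool [-4.35  1.11  0.63] M tool [-0.011 -0.583 -0.017] grip 0.1462914529559188
shift [-2.7  0.4 -0.2] turn [-0.1 -0.  -0.1] goal [ 5.237e+02 -3.000e-01  1.089e+02]
t 12.575 p [524.3   0.  106.2] F tool [-4.27  1.11  1.6 ] M tool [ 0.037 -0.605 -0.03 ] grip 0.15076394415716696
```

Contact. Force suggests about 3 mm travel, but My hints at contact biased towards the lower edge. I'll probe with a small tilt reduction.

>>> carry_out(
  deltas=[
    [1,0,0,-0.1,0,-0.5,0],
    [1,0,0,-0.2,0,-1,0],
    [1,0,0,-0.2,0,-1,0],
    [1,0,0,-0.2,0,-1,0],
    [1,0,0,-0.2,0,-1,0],
  ],
)

```text
time_s: 13.2
eef_pos: [524.5, 0.0, 106.3]
ee_rot: [-0.047, 0.784, -0.061, -0.615]
force: [-4.4, -0.1, 4.8]
grip_width: 0.151
```

Run:
```python
from plan import *
st();delta(0)
for i in range(4): viewer.capture("wrist");st()
```

```text
t 13.2 p [524.5   0.  106.3] F tool [-5.64  0.79  3.03] M tool [-0.012 -0.432 -0.041] grip 0.15063095506915683
shift [-2.7  0.4  0. ] turn [-0.1  1.  -0.1] goal [ 5.237e+02 -3.000e-01  1.089e+02]
t 13.25 p [524.5   0.  106.3] F tool [-3.89  0.03  1.43] M tool [-0.035 -0.37   0.028] grip 0.1470807967535255
t 13.3 p [524.5   0.  106.2] F tool [-4.16 -0.15  2.81] M tool [-0.006 -0.418 -0.001] grip 0.14360683225546203
t 13.35 p [524.5  -0.  106.3] F tool [-5.34  0.28  3.21] M tool [ 0.029 -0.375  0.008] grip 0.15258109576827658
t 13.4 p [524.5   0.  106.3] F tool [-4.27  0.61  1.81] M tool [ 0.001 -0.418  0.007] grip 0.14904732566458784
```

>>> carry_out(
  deltas=[
    [1,0,0,-0.1,0,-0.5,0],
    [1,0,0,-0.2,0,-1,0],
    [1,0,0,-0.2,0,-1,0],
    [1,0,0,-0.2,0,-1,0],
    [1,0,0,-0.2,0,-1,0],
  ],
)

```text
time_s: 14.02
eef_pos: [524.7, 0.0, 106.3]
ee_rot: [-0.048, 0.779, -0.061, -0.622]
force: [-3.4, 0.1, 4.4]
grip_width: 0.149
```

Run:
```python
from plan import *
st();delta(0)
for i in range(4): viewer.capture("wrist");st()
```

```text
t 14.025 p [524.7   0.  106.3] F tool [-5.01  0.45  2.3 ] M tool [-0.007 -0.341 -0.007] grip 0.14923321838962283
shift [-2.7  0.5  0.3] turn [-0.1  2.  -0.1] goal [ 5.237e+02 -3.000e-01  1.089e+02]
t 14.075 p [524.7  -0.  106.3] F tool [-4.61  0.45  1.28] M tool [-0.053 -0.343 -0.015] grip 0.14478918009698638
t 14.125 p [524.7  -0.  106.3] F tool [-4.55  0.22  2.39] M tool [-0.021 -0.299 -0.044] grip 0.14741433416120753
t 14.175 p [524.7  -0.  106.3] F tool [-4.99  0.18  1.55] M tool [-0.01  -0.273  0.011] grip 0.15308956189847345
t 14.225 p [524.7  -0.  106.3] F tool [-4.75  0.5   1.29] M tool [-0.007 -0.282 -0.02 ] grip 0.14565858989499
```

Wrist moment reference lies about 0.2 m behind the TCP (worked back from the dimmer reading). With that lever, contact moves from the lower edge at 0° to the upper edge at −1°, so flush is about −0.5°. Going there and pressing further.

>>> carry_out(
  deltas=[
    [1,0,0,0.2,0,0.7,0],
    [1,0,0,0.3,0,1.4,0],
    [1,0.7,0,0.3,0,1.4,0],
    [1,1.4,0,0.3,0,1.4,0],
    [1,2,0,0.3,0,1.4,0],
  ],
)

```text
time_s: 14.85
eef_pos: [524.8, -0.0, 104.3]
ee_rot: [-0.047, 0.787, -0.061, -0.613]
force: [-3.8, 0.3, 6.0]
grip_width: 0.15
```

```bash
cat >> plan.py <<'E'
def avg(N=8):
    L=[]
    for i in range(N):
        viewer.capture("wrist");s=ctrl.sense();Rt,p=tool();L.append(np.r_[Rt.T@s["force"],Rt.T@s["wrist_torque"]])
    m=np.mean(L,0);print("avg",m.round(3));dF=m[0]-1.65
    print("contact z mm",1e3*((m[4]+.2)+.21*(m[2]-.3))/dF,"y mm",-1e3*((m[5]+.02)-.21*(m[1]))/dF,"travel est",(-dF-2.3)/1.2)
E
python3 - <<'E'
from plan import *
st();delta(0);avg(10)
E
```

```text
t 14.85 p [524.8  -0.  104.3] F tool [-6.7   0.26  2.22] M tool [-0.004 -0.347 -0.095] grip 0.1498733168719932
shift [-4.7  0.4 -0.1] turn [-0.1  0.6 -0.1] goal [ 5.237e+02 -3.000e-01  1.089e+02]
avg [-7.030e+00  2.130e-01  2.272e+00 -7.000e-03 -3.250e-01 -2.900e-02]
contact z mm -33.29441504402737 y mm -6.220541109210933 travel est 5.316493664671718
```

>>> carry_out(
  deltas=[
    [1,0,0,0.1,0,0.3,0],
    [1,0,0,0.1,0,0.6,0],
    [1,0,0,0.1,0,0.6,0],
    [1,0,0,0.1,0,0.6,0],
    [1,0,0,0.1,0,0.6,0],
  ],
)

```text
time_s: 15.98
eef_pos: [524.9, -0.0, 104.4]
ee_rot: [-0.047, 0.79, -0.061, -0.608]
force: [-1.9, 0.3, 6.1]
grip_width: 0.147
```

Run:
```python
from plan import *
st();delta(0);avg(10)
```

```text
t 15.975 p [524.9  -0.  104.4] F tool [-6.42 -0.01  0.33] M tool [-0.011 -0.465 -0.053] grip 0.14740759524448702
shift [-4.6  0.5 -0.1] turn [-0.1 -0.  -0.1] goal [ 5.237e+02 -3.000e-01  1.089e+02]
avg [-6.61   0.455  0.818 -0.014 -0.511 -0.065]
contact z mm 24.53995574253621 y mm -17.05133275947168 travel est 4.966886532626116
```

>>> carry_out(
  deltas=[
    [1,0,0,0.1,0,0.3,0],
    [1,0,0,0.1,0,0.6,0],
    [1,0,0,0.1,0,0.6,0],
    [1,0,0,0.1,0,0.6,0],
    [1,0,0,0.1,0,0.6,0],
  ],
)

```text
time_s: 17.1
eef_pos: [524.7, -0.1, 104.4]
ee_rot: [-0.047, 0.793, -0.062, -0.604]
force: [-3.1, 0.8, 6.5]
grip_width: 0.147
```

Run:
```python
from plan import *
st();delta(0);avg(10)
```

```text
t 17.1 p [ 5.247e+02 -1.000e-01  1.044e+02] F tool [-7.08 -0.29  1.3 ] M tool [-0.011 -0.573  0.024] grip 0.14741396662582476
shift [-4.6  0.4 -0.3] turn [-0.1 -0.6 -0.1] goal [ 5.237e+02 -3.000e-01  1.089e+02]
avg [-7.016e+00  4.000e-02  9.520e-01 -7.000e-03 -5.590e-01 -2.300e-02]
contact z mm 25.583051536269704 y mm -1.2626385012720645 travel est 5.305101214954867
```

The transition lies between −0.6° and 0°. Setting about −0.3°.

>>> carry_out(
  deltas=[
    [1,0,0,-0.1,0,-0.3,0],
    [1,0,0,-0.2,0,-0.6,0],
    [1,0,0,-0.2,0,-0.9,0],
    [1,0,0,-0.2,0,-0.9,0],
    [1,0,0,-0.2,0,-0.9,0],
  ],
)

```text
time_s: 18.23
eef_pos: [524.9, -0.1, 104.3]
ee_rot: [-0.047, 0.788, -0.061, -0.611]
force: [-3.4, 0.4, 6.7]
grip_width: 0.149
```

Run:
```python
from plan import *
st();delta(0);avg(10);snap("wrist","w10")
C=load("wrist","w10");Rt,p=tool();G,g,n=goal(0);y_=-G[:,1];x_=-G[:,2];F=np.array([526.8,-.8,94.8])-4.8*n
a=cv2.imread("pics/w10.png");g8=cv2.cvtColor(a,cv2.COLOR_BGR2GRAY)
for nm,q in [("slideL",p+Rt@[8.4,-40,.6-15]),("slideR",p+Rt@[8.4,40,.6-15]),("slideTop",p+Rt@[8.4,-20,.6-30]),("slideTop2",p+Rt@[8.4,20,.6-30]),("faceL",F+52*y_+15*x_),("faceR",F-52*y_+15*x_),("faceTop",F+40*x_+20*y_),("faceTop2",F+40*x_-20*y_)]:
    u,v=proj(C,q);iu,iv=int(round(u)),int(round(v))
    print(nm,(round(u,1),round(v,1)),(g8[iv-7:iv+8,iu] if "Top" in nm else g8[iv,iu-7:iu+8]).tolist())
```

```text
t 18.225 p [ 5.249e+02 -1.000e-01  1.043e+02] F tool [-7.33  0.13  1.59] M tool [-0.003 -0.519 -0.084] grip 0.14906821734534953
shift [-4.7  0.4 -0.1] turn [-0.1  0.3 -0.1] goal [ 5.237e+02 -3.000e-01  1.089e+02]
avg [-6.620e+00  4.160e-01  1.829e+00 -6.000e-03 -4.430e-01 -6.600e-02]
contact z mm -9.45648783764669 y mm -16.113084776510387 travel est 4.974825788775442
slideL (np.float64(240.0), np.float64(228.7)) [187, 187, 187, 187, 187, 187, 188, 194, 145, 134, 159, 163, 160, 161, 161]
slideR (np.float64(396.0), np.float64(228.8)) [164, 164, 164, 164, 163, 165, 154, 155, 184, 189, 187, 187, 187, 187, 186]
slideTop (np.float64(277.9), np.float64(201.1)) [186, 184, 184, 189, 174, 77, 99, 131, 163, 163, 165, 163, 163, 164, 165]
slideTop2 (np.float64(358.2), np.float64(201.2)) [184, 185, 186, 185, 152, 80, 102, 136, 162, 163, 163, 162, 162, 164, 165]
faceL (np.float64(220.7), np.float64(223.7)) [26, 23, 26, 31, 33, 31, 22, 84, 173, 194, 192, 190, 190, 190, 190]
faceR (np.float64(416.8), np.float64(223.5)) [184, 185, 184, 187, 186, 157, 74, 23, 31, 34, 32, 33, 26, 13, 96]
faceTop (np.float64(279.2), np.float64(178.2)) [92, 93, 92, 93, 86, 83, 112, 109, 137, 184, 184, 188, 187, 186, 185]
faceTop2 (np.float64(358.4), np.float64(178.1)) [98, 100, 92, 55, 60, 97, 110, 103, 135, 187, 185, 188, 186, 185, 184]
```

Flush: contact centre is within about 16 mm of the middle, lateral centring is under 0.3 mm, and travel is about 4.7–5 mm. Handing in.

```bash
python3 -c "
from h import *
print(order.finish_job())"
```

```text
the job is handed in; nothing more can be done
None
```

I handed the job in at about 19 s with the gripper still holding the slide pressed on the stage face. The hand-in gives no verdict, so the results below rest on my own checks.

- **Dimmer:** I turned it about 49° anticlockwise. The wrist torque rose to 1.07 N m at the end stop, and a close look afterwards showed the pointer lined up with the tick on the box.
- **Slide position:** I picked it up by its rib at 80 N grip and laid it on the face. In the last wrist picture it is centred within about 0.3 mm sideways and roughly 0.5 mm up the slope. A look just before contact showed it square within about 0.2°.
- **Press depth:** The position gives about 4.7 mm of travel, and the force (about 8.3 N) gives about 5.0 mm.
- **Flushness:** I judged this from the wrist moment, probing the tilt until contact moved off both edges. It stands 0.3° off the camera's value. The final contact centre came out about 9 mm up the slope and 16 mm sideways from the middle, within the plate.

The flush check is the weakest: it depends on noisy moment readings and on a lever of about 0.2 m that I inferred from the dimmer turn. The last picture was checked only by pixel values, because I had used all 12 viewings. One camera method put the tilt at 0.22 rad; I used the triangulated 0.257 rad, and contact agreed with that.

I did not check the tumbler, tape roll, screwdriver or look-alikes at the end, but my planned path stayed clear of them all.

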